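Open the belt grinder's dust gate

TASK

Open the belt grinder's dust gate fully. It is the one with the green handle: lift its lever straight up out of the shut notch, swing it past the middle notch to the last one, marked with the large white disc, and let it drop fully home there. Leave the gate with the red handle as it is.

Things in the scene. Friction and masses are not known exactly. Their poses are not given: they have to be found in the camera images.
- green_gate: Belt grinder's dust gate, fixed to the bench: aluminium box 130 x 150 x 120 mm, dark quadrant plate on top. Origin: on the bench, on the vertical spindle axis of the lever; z up, -x the quadrant's middle, +y its shut side. Yellow teeth (tops 149 mm up, 120 mm from the spindle) leave 34 mm notches: shut (black disc) 0.55 rad to +y of -x, half (small white dot) on -x, open (large white disc) 0.55 rad to -y.
- green_handle (a point): Middle of the green upright round handle, 26 mm diameter, 70 mm tall, its axis 165 mm from the spindle; its top is 28 mm above this point, the lever (level steel bar, 14 mm wide, 10 thick) has its top face 42 mm below it. Seated, this point is 181 mm above the bench. The handle is rigid with the lever, turns with it and stays upright.
- green_open (a point): Where the middle of the green handle stands when the lever is fully home in the middle of the open notch (large white disc, which lies on the plate 143 mm from the spindle). Fixed to the gate.
- green_swing (a joint): Swing of the green lever about its vertical spindle, rad, anticlockwise from above: 0 middle of the shut notch, 0.55 half, 1.10 open; stops at -0.09 and 1.19. About 0.08 rad of play either way in a notch. Friction under 1 N at the handle; it stays where it is left.
- green_lift (a joint): Height of the green lever above its seat, m: 0 fully home, stop at 0.045. The whole lever with its handle rises straight up and stays level. The teeth overlap the bar by 20 mm: it swings freely only when lifted more than that (30 mm is ample). Let go, it falls by its own weight (3 to 6 N) into a notch or onto the teeth.
- red_handle (a point): Middle of the red-brown handle of the other gate, built exactly like the green one; to be left shut. The two gates may change sides.

How it is judged:
By the outcome, as a careful person would: the job done as asked, in the order asked, and still so for the second after the job is handed in, with the robot touching nothing.
It also fails if it takes over 37 s, if anything falls off the work surface, if the arm or the gripper's body presses on something with over 40 N, if the wrist force passes 120 N, or if a joint passes its speed limit or range.

ROBOT

A 7-joint arm with a two-finger parallel gripper is mounted at the origin on the work surface. World frame = base frame: x ahead of the robot, y to its left, z up, the work surface at z = 0. Lengths are in m, angles in rad, forces in N, time in s.
With the tool pointing down it reaches from about 0.425 to 0.875 m from the base axis. Payload 9.9 kg.
Tool frame: the origin (TCP) lies on the centre line of the jaws, within the pads' length; the fingertips stand 8 mm ahead of it and the grasp point (between the pads) lies 11 mm behind it (robot.tips_ahead is the distance from the TCP to the fingertips, in m); z points along the fingers, y is the direction in which the jaws open and shut (so a half turn about z gives the same grasp; the last joint's range is limited). The gripper opens to 85 mm and grips with 20 to 120 N. Pads are 22 mm wide; open, the fingers measure 114 mm over their backs; the gripper's body (76 mm by 85 mm) begins 54 mm behind the grasp point. The pads swing forward as they close: fully open they stand 13 mm farther back than shut.
Start: joints at [-1.29, 0.576, 0.025, 1.437, -0.015, 1.129, -0.057], TCP at [0.241, 0.631, 0.239] pointing down, gripper open.
Joint ranges: [-2.76, 2.76], [-0.34, 2.15], [-1.52, 1.57], [0.19, 2.46], [-1.09, 4.23], [0.17, 1.99], [-2.82, 2.82]. Speed limits (rad/s): [2.22, 2.22, 3.01, 3.01, 3.14, 3.14, 3.14].

INTERFACE

Orientations are given as a unit quaternion [w, x, y, z].
In Python, from station import telemetry, get_image, get_calibration, robot gives the robot as it stands. The module is installed in compiled form; this text tells all that it offers.
- The arm moves only by the shell command python3 -m crank 'ROWS' [FORCE]. ROWS is JSON, a list of rows, each an object of numbers: "dx", "dy", "dz": the shift along the tool's x, y, z in cm; "rx", "ry", "rz": the turn, a rotation vector about the tool's x, y, z in rad; "gripper": the gripper's target within -1 to 1 (fully open at 1, half-way at 0, shut at -1). In form: [{"dx": .., "dy": .., "dz": .., "rx": .., "ry": .., "rz": .., "gripper": ..}, ...]. A call has 1 to 8 rows; each row shifts and turns the commanded pose from where the row before left it, along the tool's axes as they then stand; what a row does not reach is not made up. A row lasts 1/12 s, in which the tool goes at most 41.7 mm and 7.16 degrees, less where a joint would pass 70% of its speed; a pose out of reach is approached as far as the arm can. A call with a gripper value outside its range is refused whole. The fingers move at their own pace and stop on an object; FORCE is the grip in N (left out, the last holds). Time passes only in rows, so rows that do not move let the fingers close. It gives the time, the measured TCP pose, the force and the opening at its end, in the units of the state.
- telemetry.sense(): the state, without advancing time (a new reading comes with each control period).
- get_image(name): name is "scene" or "top"; returns (picture, depth): 384x512x3 uint8, red, green, blue; 384x512 float32, m along the optical axis (not along the pixel's ray), 0 where there is no reading.
- get_calibration(name): a dict with "fovy" (degrees; the focal length in pixels is half the picture's height over the tangent of half this angle, whatever the lens; pixels are square), "cx", "cy" (the principal point, pixels), "R" (3x3) and "t" (3): a world point X has camera coordinates R X + t. Camera axes: x right, y down, z forward; pixel columns grow to the right and rows downward; lengths in m; the calibration is good to about 2 mm. A picture is of the moment at which its call begins. get_calibration takes no time and is no camera call.
- robot.sign_off(): hands the job in, once; it reports no verdict.
The state is a dict: "clock": time; "joints": joint angles; "joint_vel": joint speeds; "tau": joint torques, N m; "tcp_pos": TCP position; "tool_rot": TCP orientation; "wrist_force": force on the tool from outside, world axes, zero at the start; "torque": the same for the moment, N m; "width": finger opening in m.
Only numpy, scipy, OpenCV 4.12 (cv2) and the standard library are available. Lean on these libraries where they do the work, as an engineer would, in place of code of your own. Each camera call takes 0.05 s, during which the arm holds its last target. There are 200 camera calls.

## Working session

There is one attempt and no reset: what is moved stays moved. The work goes in short steps, Python scripts to look and compute and a shell command to move; the robot and the scene stay as the last step left them, time stands still between calls to the robot, and variables do not carry over. Pictures are saved under pics/ and viewed, about 8 in all and at most 12, crops included, and the job is handed in when it is done.

```bash
mkdir -p pics; cat > h.py <<'E'
import numpy as np,cv2
from station import telemetry,get_image,get_calibration,robot
def cal(n):
    c=get_calibration(n);f=192/np.tan(np.radians(c["fovy"])/2);return c,f
def pts(n,depth):
    c,f=cal(n);v,u=np.mgrid[:384,:512]
    P=np.stack([(u-c["cx"])/f*depth,(v-c["cy"])/f*depth,depth],-1)
    return (P-np.array(c["t"]))@np.array(c["R"])
def proj(n,X):
    c,f=cal(n);p=np.array(c["R"])@X+np.array(c["t"]);return f*p[0]/p[2]+c["cx"],f*p[1]/p[2]+c["cy"]
E
python3 - <<'E'
from h import *
ims=[]
for n in("scene","top"):
    p,d=get_image(n);np.savez(n+"0",p=p,d=d);ims.append(p);cv2.imwrite(f"pics/{n}0.png",p[:,:,::-1])
    X=pts(n,d);h=cv2.cvtColor(p,cv2.COLOR_RGB2HSV)
    for nm,lo,hi in(("green",(40,80,40),(85,255,255)),("yellow",(20,120,100),(35,255,255)),("red",(0,110,50),(10,255,255))):
        m=cv2.inRange(h,lo,hi);k,l,s,ce=cv2.connectedComponentsWithStats(m)
        for i in range(1,k):
            if s[i,4]>25:
                q=X[(l==i)&(d>0)];print(n,nm,s[i],np.median(q,0).round(3),q.min(0).round(3),q.max(0).round(3))
s=telemetry.sense();print(s);print(get_calibration("top"))
E
```

```text
scene green [194 158  11  20 136] [ 0.531 -0.18   0.197] [ 0.512 -0.192  0.141] [ 0.536 -0.17   0.214]
scene green [173 255  38  15 174] [ 0.755 -0.234  0.111] [ 0.744 -0.29   0.056] [ 0.765 -0.188  0.122]
scene yellow [348 164  13   7  68] [0.576 0.244 0.148] [0.567 0.228 0.136] [0.582 0.259 0.154]
scene yellow [328 170  11  10  64] [0.592 0.179 0.149] [0.58  0.165 0.135] [0.603 0.195 0.154]
scene yellow [179 183  12   7  62] [ 0.558 -0.229  0.149] [ 0.548 -0.244  0.136] [ 0.565 -0.214  0.154]
scene yellow [155 188  12   9  63] [ 0.565 -0.295  0.149] [ 0.553 -0.312  0.13 ] [ 0.574 -0.279  0.154]
scene red [ 41  40  28  31 433] [-0.116 -0.649  0.061] [-0.722 -0.847 -0.351] [-0.101 -0.625  0.116]
scene red [359 136  14  22 170] [0.541 0.278 0.192] [0.388 0.27  0.002] [0.549 0.355 0.213]
scene red [359 231  32  19  95] [0.779 0.236 0.109] [0.764 0.21  0.07 ] [0.789 0.295 0.121]
scene red [438 242  74  35 322] [0.878 0.452 0.029] [0.792 0.449 0.006] [0.89  0.622 0.053]
top green [333 123  40  10 200] [ 0.756 -0.229  0.11 ] [ 0.747 -0.278  0.068] [ 0.766 -0.187  0.12 ]
top green [337 217
[... 2398 characters left out ...]
61e+00, -2.86605012e+01,
        1.58599491e-02,  8.50350712e-03,  2.00426513e-05]), 'tcp_pos': array([0.24066535, 0.63022256, 0.23852988]), 'tool_rot': array([-9.66487010e-05,  1.81372661e-01,  9.83414161e-01, -7.32037141e-04]), 'wrist_force': array([-0.58484881, -0.10899031,  0.23770858]), 'torque': array([-0.01378287, -0.03929624,  0.01492557]), 'width': 0.08534557819110129}
{'fovy': 49.363284025254224, 'cx': 261.0525312978497, 'cy': 189.71605724798286, 'R': array([[-4.52588461e-04, -9.99959852e-01,  8.94923243e-03],
       [-9.91799372e-01, -6.94886760e-04, -1.27802672e-01],
       [ 1.27803759e-01, -8.93368512e-03, -9.91759239e-01]]), 't': array([-0.00840675,  0.61340759,  1.00986762])}
```

View pics/scene0.png

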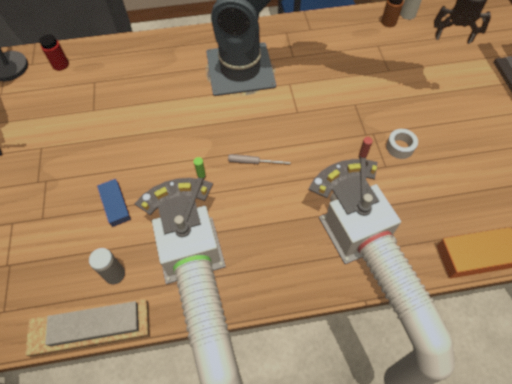

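View pics/top0.png

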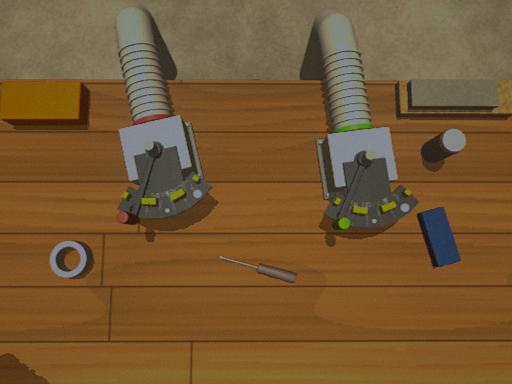

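The top view shows the green gate on the right: handle at (343,223), teeth around (360–390,207), large white disc at (405,208), so the lever is in the shut notch. The red gate is on the left. From the teeth I get the spindle at about (0.674,-0.249), the handle at (0.523,-0.180) and the open point at about (0.543,-0.351). I'll move over there now.

```bash
python3 -m crank '[{"dx":-2.9,"dy":-2.65,"dz":-0.4,"gripper":1},{"dx":-2.9,"dy":-2.65,"dz":-0.4,"gripper":1},{"dx":-2.9,"dy":-2.65,"dz":-0.4,"gripper":1},{"dx":-2.9,"dy":-2.65,"dz":-0.4,"gripper":1},{"dx":-2.9,"dy":-2.65,"dz":-0.4,"gripper":1},{"dx":-2.9,"dy":-2.65,"dz":-0.4,"gripper":1},{"dx":-2.9,"dy":-2.65,"dz":-0.4,"gripper":1},{"dx":-2.9,"dy":-2.65,"dz":-0.4,"gripper":1}]' 40
python3 -m crank '[{"dx":-2.5,"dy":-3,"gripper":1},{"dx":-2.5,"dy":-3,"gripper":1},{"dx":-2.5,"dy":-3,"gripper":1},{"dx":-2.5,"dy":-3,"gripper":1},{"dx":-2.5,"dy":-3,"gripper":1},{"dx":-2.5,"dy":-3,"gripper":1}]'
python3 - <<'E'
from h import *
s=telemetry.sense();print(s["joints"].round(2),s["tool_rot"].round(3))
from scipy.spatial.transform import Rotation as R
q=s["tool_rot"];r=R.from_quat(np.r_[q[1:],q[0]])
print(r.inv().apply(np.array([.523,-.18,.25])-s["tcp_pos"])*100)
E
```

```text
[-1.29  0.58  0.02  1.44 -0.02  1.13 -0.06] [-0.     0.181  0.983 -0.001]
[-55.27900286 -65.62154937  -1.0460607 ]invalid input
invalid input
```

```bash
python3 -m crank '[{"dx":-2.9,"dy":-2.65,"dz":-0.4,"rx":0,"ry":0,"rz":0,"gripper":1},{"dx":-2.9,"dy":-2.65,"dz":-0.4,"rx":0,"ry":0,"rz":0,"gripper":1},{"dx":-2.9,"dy":-2.65,"dz":-0.4,"rx":0,"ry":0,"rz":0,"gripper":1},{"dx":-2.9,"dy":-2.65,"dz":-0.4,"rx":0,"ry":0,"rz":0,"gripper":1},{"dx":-2.9,"dy":-2.65,"dz":-0.4,"rx":0,"ry":0,"rz":0,"gripper":1},{"dx":-2.9,"dy":-2.65,"dz":-0.4,"rx":0,"ry":0,"rz":0,"gripper":1},{"dx":-2.9,"dy":-2.65,"dz":-0.4,"rx":0,"ry":0,"rz":0,"gripper":1},{"dx":-2.9,"dy":-2.65,"dz":-0.4,"rx":0,"ry":0,"rz":0,"gripper":1}]' 40
cat > st.py <<'E'
import sys
from h import *
from scipy.spatial.transform import Rotation as R
s=telemetry.sense();q=s["tool_rot"];r=R.from_quat(np.r_[q[1:],q[0]])
print(s["clock"],s["joints"].round(2),q.round(3),s["tcp_pos"].round(4),s["wrist_force"].round(1),s["width"])
print("togo cm",(r.inv().apply(np.array(eval(sys.argv[1]))-s["tcp_pos"])*100).round(2))
E
python3 st.py [.523,-.18,.25]
```

```text
clock: 0.77
tcp_pos: [0.3823, 0.3478, 0.2713]
tool_rot: [-0.0, 0.181, 0.983, -0.0]
wrist_force: [0.1, 0.2, 0.7]
width: 0.0854
0.7667 [-0.88  0.31  0.07  1.8  -0.02  1.03  0.4 ] [-0.     0.181  0.983 -0.   ] [0.3823 0.3478 0.2713] [0.1 0.2 0.7] 0.08539940652596782
togo cm [-31.98 -44.29   2.14]
```

```bash
python3 -m crank '[{"dx":-2.3,"dy":-3.2,"dz":0,"rx":0,"ry":0,"rz":0,"gripper":1},{"dx":-2.3,"dy":-3.2,"dz":0,"rx":0,"ry":0,"rz":0,"gripper":1},{"dx":-2.3,"dy":-3.2,"dz":0,"rx":0,"ry":0,"rz":0,"gripper":1},{"dx":-2.3,"dy":-3.2,"dz":0,"rx":0,"ry":0,"rz":0,"gripper":1},{"dx":-2.3,"dy":-3.2,"dz":0,"rx":0,"ry":0,"rz":0,"gripper":1},{"dx":-2.3,"dy":-3.2,"dz":0,"rx":0,"ry":0,"rz":0,"gripper":1},{"dx":-2.3,"dy":-3.2,"dz":0,"rx":0,"ry":0,"rz":0,"gripper":1},{"dx":-2.3,"dy":-3.2,"dz":0,"rx":0,"ry":0,"rz":0,"gripper":1}]' >/dev/null
python3 -m crank '[{"dx":-2.2,"dy":-3.1,"dz":0,"rx":0,"ry":0,"rz":0,"gripper":1},{"dx":-2.2,"dy":-3.1,"dz":0,"rx":0,"ry":0,"rz":0,"gripper":1},{"dx":-2.2,"dy":-3.1,"dz":0,"rx":0,"ry":0,"rz":0,"gripper":1},{"dx":-2.2,"dy":-3.1,"dz":0,"rx":0,"ry":0,"rz":0,"gripper":1},{"dx":-2.2,"dy":-3.1,"dz":0,"rx":0,"ry":0,"rz":0,"gripper":1},{"dx":-2.2,"dy":-3.1,"dz":0,"rx":0,"ry":0,"rz":0,"gripper":1},{"dx":0,"dy":0,"dz":0,"rx":0,"ry":0,"rz":0,"gripper":1}]' >/dev/null
python3 st.py [.523,-.18,.25]
```

```text
2.0167 [ 0.04  0.37  0.31  1.73 -0.12  1.05  1.58] [ 0.001  0.186  0.983 -0.002] [ 0.5193 -0.1842  0.2712] [-1.8  0.1  1.2] 0.08548297892254446
togo cm [-0.19  0.53  2.11]
```

```bash
python3 -m crank '[{"dx":-0.2,"dy":0.5,"dz":0,"rx":0,"ry":0,"rz":0,"gripper":1},{"dx":0,"dy":0,"dz":0.3,"rx":0,"ry":0,"rz":0.11,"gripper":1},{"dx":0,"dy":0,"dz":0.3,"rx":0,"ry":0,"rz":0.11,"gripper":1},{"dx":0,"dy":0,"dz":0.3,"rx":0,"ry":0,"rz":0.11,"gripper":1},{"dx":0,"dy":0,"dz":0.3,"rx":0,"ry":0,"rz":0.11,"gripper":1},{"dx":0,"dy":0,"dz":0.3,"rx":0,"ry":0,"rz":0.11,"gripper":1},{"dx":0,"dy":0,"dz":0.3,"rx":0,"ry":0,"rz":0.11,"gripper":1},{"dx":0,"dy":0,"dz":0.3,"rx":0,"ry":0,"rz":0.11,"gripper":1}]' >/dev/null
python3 st.py [.523,-.18,.179]
python3 - <<'E'
from h import *
p,d=get_image("scene");c=p[110:240,110:283];cv2.imwrite("pics/a.png",cv2.resize(c,None,fx=4,fy=4,interpolation=2)[:,:,::-1])
E
```

```text
2.6833 [-0.1   0.42  0.49  1.77 -0.23  1.02  0.9 ] [-0.     0.539  0.842  0.   ] [ 0.5233 -0.1698  0.25  ] [ 0.2 -1.   0.1] 0.08504949967737406
togo cm [-0.92 -0.45  7.1 ]
```

View pics/a.png

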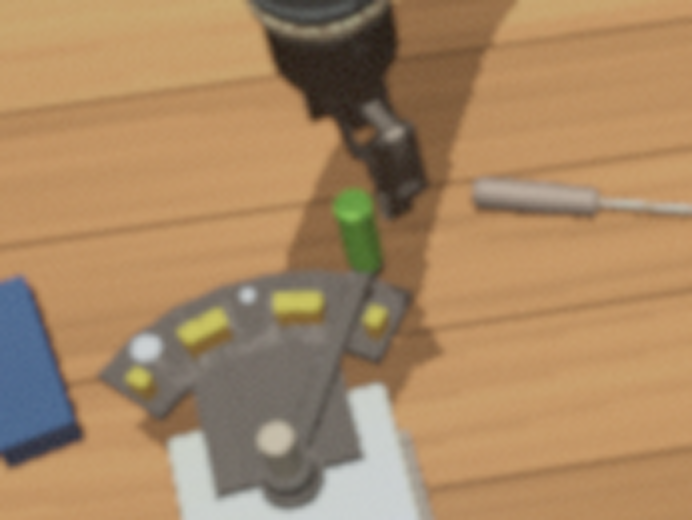

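The crop shows the handle (355,210) upright and clear, with the open jaws above it. The large white disc is at (145,348). The tool is about 1 cm off sideways, so I'll correct that, then descend and grip.

```bash
python3 -m crank '[{"dx":-0.9,"dy":-0.45,"dz":0,"rx":0,"ry":0,"rz":0,"gripper":1},{"dx":0,"dy":0,"dz":0,"rx":0,"ry":0,"rz":0,"gripper":1},{"dx":0,"dy":0,"dz":0,"rx":0,"ry":0,"rz":0,"gripper":1}]'
python3 st.py [.523,-.18,.179]
```

```text
clock: 2.98
tcp_pos: [0.5228, -0.1823, 0.2505]
tool_rot: [0.0, 0.536, 0.844, -0.0]
wrist_force: [0.1, -0.3, 0.5]
width: 0.0855
2.9833 [-0.08  0.42  0.49  1.76 -0.23  1.02  0.93] [ 0.     0.536  0.844 -0.   ] [ 0.5228 -0.1823  0.2505] [ 0.1 -0.3  0.5] 0.08551834361336268
togo cm [0.2  0.12 7.15]
```

```bash
python3 -m crank '[{"dx":0.2,"dy":0.1,"dz":2.4,"rx":0,"ry":0,"rz":0,"gripper":1},{"dx":0,"dy":0,"dz":2.4,"rx":0,"ry":0,"rz":0,"gripper":1},{"dx":0,"dy":0,"dz":2.3,"rx":0,"ry":0,"rz":0,"gripper":1},{"dx":0,"dy":0,"dz":0,"rx":0,"ry":0,"rz":0,"gripper":1},{"dx":0,"dy":0,"dz":0,"rx":0,"ry":0,"rz":0,"gripper":-1},{"dx":0,"dy":0,"dz":0,"rx":0,"ry":0,"rz":0,"gripper":-1},{"dx":0,"dy":0,"dz":0,"rx":0,"ry":0,"rz":0,"gripper":-1},{"dx":0,"dy":0,"dz":0,"rx":0,"ry":0,"rz":0,"gripper":-1}]' 40
python3 -m crank '[{"dx":0,"dy":0,"dz":0,"rx":0,"ry":0,"rz":0,"gripper":-1},{"dx":0,"dy":0,"dz":0,"rx":0,"ry":0,"rz":0,"gripper":-1},{"dx":0,"dy":0,"dz":0,"rx":0,"ry":0,"rz":0,"gripper":-1},{"dx":0,"dy":0,"dz":0,"rx":0,"ry":0,"rz":0,"gripper":-1}]'
python3 st.py [.523,-.18,.214]
```

```text
clock: 3.65
tcp_pos: [0.5236, -0.18, 0.1806]
tool_rot: [0.001, 0.537, 0.843, 0.0]
wrist_force: [0.4, 0.3, 0.2]
width: 0.0388
clock: 3.98
tcp_pos: [0.523, -0.1797, 0.18]
tool_rot: [0.0, 0.537, 0.843, 0.0]
wrist_force: [-2.0, 1.4, 6.3]
width: 0.025
3.9833 [-0.05  0.5   0.45  1.85 -0.28  0.85  0.97] [0.    0.537 0.843 0.   ] [ 0.523  -0.1797  0.18  ] [-2.   1.4  6.3] 0.024975766077507355
togo cm [-0.03 -0.01 -3.4 ]
```

Gripped at 25 mm with small forces. Next I lift 34 mm.

```bash
python3 -m crank '[{"dx":0,"dy":0,"dz":-0.8,"rx":0,"ry":0,"rz":0,"gripper":-1},{"dx":0,"dy":0,"dz":-0.9,"rx":0,"ry":0,"rz":0,"gripper":-1},{"dx":0,"dy":0,"dz":-0.9,"rx":0,"ry":0,"rz":0,"gripper":-1},{"dx":0,"dy":0,"dz":-0.8,"rx":0,"ry":0,"rz":0,"gripper":-1},{"dx":0,"dy":0,"dz":0,"rx":0,"ry":0,"rz":0,"gripper":-1},{"dx":0,"dy":0,"dz":0,"rx":0,"ry":0,"rz":0,"gripper":-1}]'
python3 - <<'E'
from h import *
# handle / spindle check: plan the arc in tool axes (tool turning rz=-0.1 per row, 11 rows)
from scipy.spatial.transform import Rotation as R
s=telemetry.sense();q=s["tool_rot"];r=R.from_quat(np.r_[q[1:],q[0]])
p=s["tcp_pos"];S=np.array([.674,-.249]);v=p[:2]-S;print(p,np.hypot(*v),np.arctan2(v[1],v[0]))
S=p[:2]-v/np.hypot(*v)*.165
for k in(0,1):
    a=.1*k;b=a+.1;f=lambda a:np.r_[S+R.from_euler("z",a).apply(np.r_[p[:2]-S,0])[:2],p[2]]
    print((R.from_euler("z",a)*r).inv().apply(f(b)-f(a))*100)
p,d=get_image("scene");c=p[110:240,110:283];cv2.imwrite("pics/b.png",cv2.resize(c,None,fx=4,fy=4,interpolation=2)[:,:,::-1])
E
```

```text
clock: 4.48
tcp_pos: [0.5232, -0.1798, 0.2139]
tool_rot: [0.001, 0.537, 0.843, 0.0]
wrist_force: [3.7, -1.7, -4.5]
width: 0.0251
[ 0.52315763 -0.17977252  0.21391948] 0.16596947195019188 2.7113297867601824
[-1.12944206e+00 -1.20191200e+00 -4.17754464e-04]
[-1.12944206e+00 -1.20191200e+00 -4.17754464e-04]
```

View pics/b.png

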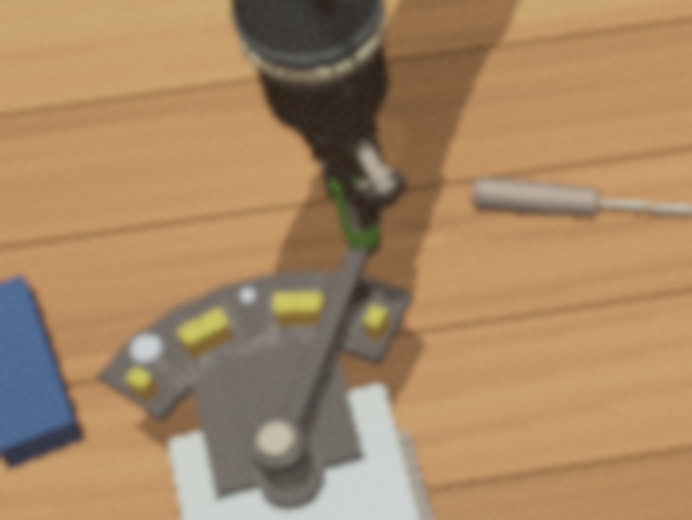

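The lever is lifted clear of the teeth. Now the swing, with the tool turning along with it.

```bash
python3 -m crank '[{"dx":-1.13,"dy":-1.2,"dz":0,"rx":0,"ry":0,"rz":-0.1,"gripper":-1},{"dx":-1.13,"dy":-1.2,"dz":0,"rx":0,"ry":0,"rz":-0.1,"gripper":-1},{"dx":-1.13,"dy":-1.2,"dz":0,"rx":0,"ry":0,"rz":-0.1,"gripper":-1},{"dx":-1.13,"dy":-1.2,"dz":0,"rx":0,"ry":0,"rz":-0.1,"gripper":-1},{"dx":0,"dy":0,"dz":0,"rx":0,"ry":0,"rz":0,"gripper":-1}]'
cat > sw.py <<'E'
from h import *
s=telemetry.sense();v=s["tcp_pos"][:2]-[.674,-.249];print(np.hypot(*v),np.arctan2(v[1],v[0])%6.2832)
E
python3 sw.py; python3 st.py [.543,-.351,.214]
```

```text
clock: 4.95
tcp_pos: [0.5084, -0.2465, 0.2135]
tool_rot: [0.001, 0.357, 0.934, -0.0]
wrist_force: [4.9, 3.4, -4.4]
width: 0.0251
0.16561229641580233 3.126309688734687
4.95 [ 0.13  0.46  0.36  1.78 -0.19  0.93  1.41] [ 0.001  0.357  0.934 -0.   ] [ 0.5084 -0.2465  0.2135] [ 4.9  3.4 -4.4] 0.025105434143053783
togo cm [-9.55 -5.48 -0.03]
```

```bash
python3 -m crank '[{"dx":-1.1,"dy":-1.17,"dz":0,"rx":0,"ry":0,"rz":-0.097,"gripper":-1},{"dx":-1.1,"dy":-1.17,"dz":0,"rx":0,"ry":0,"rz":-0.097,"gripper":-1},{"dx":-1.1,"dy":-1.17,"dz":0,"rx":0,"ry":0,"rz":-0.097,"gripper":-1},{"dx":-1.1,"dy":-1.17,"dz":0,"rx":0,"ry":0,"rz":-0.097,"gripper":-1},{"dx":-1.1,"dy":-1.17,"dz":0,"rx":0,"ry":0,"rz":-0.097,"gripper":-1},{"dx":-1.1,"dy":-1.17,"dz":0,"rx":0,"ry":0,"rz":-0.097,"gripper":-1},{"dx":-1.1,"dy":-1.17,"dz":0,"rx":0,"ry":0,"rz":-0.097,"gripper":-1},{"dx":0,"dy":0,"dz":0,"rx":0,"ry":0,"rz":0,"gripper":-1}]'
python3 -m crank '[{"dx":0,"dy":0,"dz":0,"rx":0,"ry":0,"rz":0,"gripper":-1}]' >/dev/null
python3 sw.py; python3 st.py [.543,-.351,.214]
python3 - <<'E'
from h import *
p,d=get_image("scene");c=p[110:240,110:283];cv2.imwrite("pics/c.png",cv2.resize(c,None,fx=4,fy=4,interpolation=2)[:,:,::-1])
E
```

```text
clock: 5.62
tcp_pos: [0.5435, -0.349, 0.2122]
tool_rot: [0.0, 0.025, 1.0, 0.001]
wrist_force: [3.0, 3.8, -4.1]
width: 0.0254
0.16450330623461404 3.784403324025638
5.7 [ 0.4   0.56  0.17  1.56 -0.1   1.03  2.11] [-0.     0.027  1.     0.001] [ 0.5423 -0.3476  0.212 ] [ 3.4  3.7 -3.7] 0.024651669317779307
togo cm [-0.09 -0.33 -0.2 ]
```

View pics/c.png

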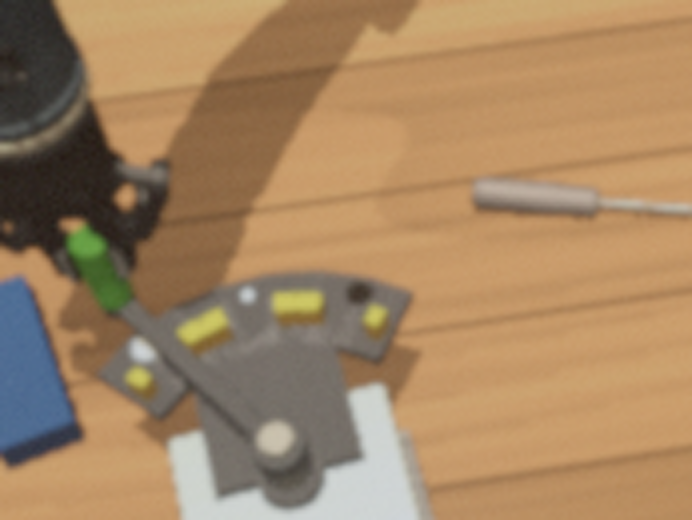

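The bar now lies over the open notch: disc at (142,350), last two teeth at (203,328) and (140,378). It is about 3 mm short of the notch middle, so I nudge it and lower it gently.

```bash
python3 -m crank '[{"dx":-0.1,"dy":-0.35,"dz":0,"rx":0,"ry":0,"rz":0,"gripper":-1},{"dx":0,"dy":0,"dz":0,"rx":0,"ry":0,"rz":0,"gripper":-1},{"dx":0,"dy":0,"dz":0.7,"rx":0,"ry":0,"rz":0,"gripper":-1},{"dx":0,"dy":0,"dz":0.8,"rx":0,"ry":0,"rz":0,"gripper":-1},{"dx":0,"dy":0,"dz":0,"rx":0,"ry":0,"rz":0,"gripper":-1}]'; python3 sw.py
python3 -m crank '[{"dx":0,"dy":0,"dz":0.6,"rx":0,"ry":0,"rz":0,"gripper":-1},{"dx":0,"dy":0,"dz":0.6,"rx":0,"ry":0,"rz":0,"gripper":-1},{"dx":0,"dy":0,"dz":0.5,"rx":0,"ry":0,"rz":0,"gripper":-1},{"dx":0,"dy":0,"dz":0,"rx":0,"ry":0,"rz":0,"gripper":-1},{"dx":0,"dy":0,"dz":0,"rx":0,"ry":0,"rz":0,"gripper":-1}]'; python3 sw.py
```

```text
clock: 6.17
tcp_pos: [0.543, -0.3487, 0.1958]
tool_rot: [-0.001, 0.026, 1.0, 0.002]
wrist_force: [5.1, 5.8, -6.2]
width: 0.025
0.16459684229640958 3.7919267683352733
clock: 6.58
tcp_pos: [0.5434, -0.3492, 0.1805]
tool_rot: [-0.0, 0.026, 1.0, 0.002]
wrist_force: [4.6, 5.3, -3.4]
width: 0.0251
0.16458777883144093 3.7963450614483625
```

```bash
python3 -m crank '[{"dx":0,"dy":0,"dz":0.15,"rx":0,"ry":0,"rz":0,"gripper":-1},{"dx":0,"dy":0,"dz":0,"rx":0,"ry":0,"rz":0,"gripper":-1}]'
python3 -m crank '[{"dx":0,"dy":0,"dz":0,"rx":0,"ry":0,"rz":0,"gripper":1},{"dx":0,"dy":0,"dz":0,"rx":0,"ry":0,"rz":0,"gripper":1},{"dx":0,"dy":0,"dz":0,"rx":0,"ry":0,"rz":0,"gripper":1},{"dx":0,"dy":0,"dz":0,"rx":0,"ry":0,"rz":0,"gripper":1},{"dx":0,"dy":0,"dz":0,"rx":0,"ry":0,"rz":0,"gripper":1},{"dx":0,"dy":0,"dz":0,"rx":0,"ry":0,"rz":0,"gripper":1},{"dx":0,"dy":0,"dz":0,"rx":0,"ry":0,"rz":0,"gripper":1},{"dx":0,"dy":0,"dz":0,"rx":0,"ry":0,"rz":0,"gripper":1}]'
```

```text
clock: 6.75
tcp_pos: [0.5434, -0.3494, 0.18]
tool_rot: [0.0, 0.027, 1.0, 0.002]
wrist_force: [2.0, 7.8, 4.9]
width: 0.0253
clock: 7.42
tcp_pos: [0.5424, -0.3522, 0.1798]
tool_rot: [-0.0, 0.028, 1.0, -0.0]
wrist_force: [-0.7, 0.6, -0.5]
width: 0.0855
```

```bash
python3 -m crank '[{"dx":0,"dy":0,"dz":-1.5,"rx":0,"ry":0,"rz":0,"gripper":1},{"dx":0,"dy":0,"dz":-3,"rx":0,"ry":0,"rz":0,"gripper":1},{"dx":0,"dy":0,"dz":-3,"rx":0,"ry":0,"rz":0,"gripper":1},{"dx":0,"dy":0,"dz":-3,"rx":0,"ry":0,"rz":0,"gripper":1},{"dx":0,"dy":3,"dz":-2,"rx":0,"ry":0,"rz":0,"gripper":1},{"dx":0,"dy":3.5,"dz":0,"rx":0,"ry":0,"rz":0,"gripper":1},{"dx":0,"dy":3.5,"dz":0,"rx":0,"ry":0,"rz":0,"gripper":1},{"dx":0,"dy":3.5,"dz":0,"rx":0,"ry":0,"rz":0,"gripper":1}]'
python3 -m crank '[{"dx":0,"dy":3.5,"dz":0,"rx":0,"ry":0,"rz":0,"gripper":1},{"dx":0,"dy":3.5,"dz":0,"rx":0,"ry":0,"rz":0,"gripper":1},{"dx":0,"dy":3.5,"dz":0,"rx":0,"ry":0,"rz":0,"gripper":1},{"dx":0,"dy":3.5,"dz":0,"rx":0,"ry":0,"rz":0,"gripper":1},{"dx":0,"dy":3.5,"dz":0,"rx":0,"ry":0,"rz":0,"gripper":1},{"dx":0,"dy":0,"dz":0,"rx":0,"ry":0,"rz":0,"gripper":1},{"dx":0,"dy":0,"dz":0,"rx":0,"ry":0,"rz":0,"gripper":1}]'
python3 - <<'E'
from h import *
out=[]
for n in("scene","top"):
    p,d=get_image(n);X=pts(n,d);h=cv2.cvtColor(p,cv2.COLOR_RGB2HSV)
    o=np.load(n+"0.npz")["d"]
    for nm,lo,hi in(("green",(40,80,40),(85,255,255)),("red",(0,110,50),(10,255,255))):
        m=cv2.inRange(h,lo,hi);k,l,s,ce=cv2.connectedComponentsWithStats(m)
        for i in range(1,k):
            q=X[(l==i)&(d>0)]
            if s[i,4]>25:print(n,nm,s[i],np.median(q,0).round(3),np.percentile(q,5,0).round(4),np.percentile(q,95,0).round(4))
    c=p[110:240,110:283] if n=="scene" else p[130:260,290:463];out.append(cv2.resize(c,(500,376),interpolation=2))
cv2.imwrite("pics/d.png",cv2.resize(np.hstack(out),(800,300))[:,:,::-1])
E
```

```text
clock: 8.08
tcp_pos: [0.5499, -0.2161, 0.3053]
tool_rot: [0.0, 0.028, 1.0, -0.0]
wrist_force: [0.8, 0.3, -0.3]
width: 0.0854
clock: 8.67
tcp_pos: [0.5599, -0.04, 0.3048]
tool_rot: [0.0, 0.026, 1.0, 0.0]
wrist_force: [-0.4, -0.1, 0.2]
width: 0.0858
scene green [130 174  14  20 151] [ 0.552 -0.347  0.194] [ 0.5379 -0.3571  0.1489] [ 0.5556 -0.3388  0.2113]
scene green [173 255  38  15 171] [ 0.755 -0.235  0.111] [ 0.7472 -0.2805  0.0861] [ 0.7622 -0.1928  0.1188]
scene red [ 41  40  28  31 433] [-0.116 -0.65   0.062] [-0.1364 -0.6822  0.0089] [-0.1075 -0.6289  0.1028]
scene red [360 136  13  22 169] [0.541 0.278 0.193] [0.527  0.2708 0.1469] [0.5468 0.2897 0.2115]
scene red [359 231  32  19  95] [0.779 0.236 0.11 ] [0.7675 0.2125 0.0785] [0.7874 0.2877 0.1182]
scene red [438 242  61  35 260] [0.875 0.452 0.029] [0.8053 0.4498 0.0115] [0.8891 0.5633 0.0448]
top green [352 123  21   7 106] [ 0.758 -0.248  0.113] [ 0.7504 -0.2714  0.1012] [ 0.7649 -0.229   0.1186]
top green [408 208  23  13 197] [ 0.542 -0.342  0.205] [ 0.5322 -0.3576  0.1454] [ 0.5527 -0.3364  0.2098]
top red [133 114  39  11 179] [0.776 0.256 0.111] [0.7665 0.2203 0.0932] [0.7887 0.2954 0.117 ]
top red [116 211  21  14 175] [0.534 0.278 0.207] [0.5239 0.2698 0.1525] [0.5447 0.2926 0.2103]
```

View pics/d.png

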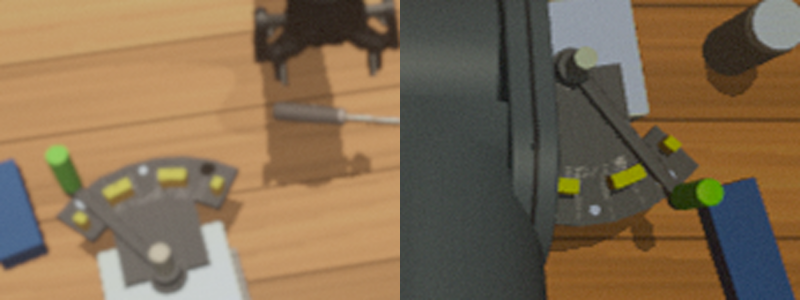

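The picture shows the bar down between the last two teeth, over the large white disc. The handle top reads 0.211 m, the same as the seated red handle, which hasn't moved. The gripper is clear, so I'm handing in.

```bash
python3 -c "
from station import robot;print(robot.sign_off())"
```

```text
the job is handed in; nothing more can be done
None
```

The green gate is fully open and I've handed the job in, at about 8.8 s on the clock. I gripped the green handle, lifted it about 34 mm, and swung it about 1.1 rad past the middle notch to the one with the large white disc. There I lowered it until it pressed on its seat, let go and backed away.

**Last checks:**
- **Lever:** the bar lies between the last two teeth in both camera views. The handle is at about (0.543, -0.35), against a computed open point of (0.543, -0.351).
- **Seating:** the handle top reads about 0.211 m, matching the seated red handle (0.2115 m).
- **Red gate:** its handle reads the same position as at the start, to within the measuring noise.
- **Forces:** the wrist readings I took stayed under about 10 N.

No check failed or disagreed. My first two move commands were refused because the rows left out some of the keys; nothing moved.

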